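# Stand the test bars upright in the hardness stage

### The job

Take the round and the square steel bar out of the slanted rest and stand each upright, same end up, in the hole of its own shape in the dark holder block on the stage, fully home on the hole's floor. The block may have been left off-centre along its slide, so find the holes; lower the bars in gently, without ramming or dropping them, then let go. Leave everything else where it is.

Things in the scene. Friction and masses are not known exactly. Their poses are not given: they have to be found in the camera images.
- rest: fixed slanted rest: grey base 160 (x) x 170 (y) x 10 mm with two aluminium channels at y = +35 and -35 mm holding the bars 32 deg from vertical, tops leaning to -x (towards the robot), feet on, or up to 4 mm short of, end stops at the +x side. Which bar is in which channel varies. Draw a bar out along its own axis. Origin: centre of the underside, z up; yaw up to 0.3 rad either way
- rest_foot_a (a point): foot corner of the channel at +y: where its sloping floor meets its end stop, 20 mm above the table. Channel 23 mm wide between 4 mm walls, 14 mm high off the floor, beside the lowest 70 mm of the bar; the floor, 30 mm wide and below the bar, ends 95 mm from the stop: the upper 65 mm of the bar is free all round
- rest_foot_b (a point): the same corner of the channel at -y
- round_bar: round plain steel test bar, 20 mm diameter, 160 mm long, about 0.4 kg, 2 mm chamfer round the foot. Origin: centre of the foot (lower end face); z runs along the bar from the foot to the top end (z = 160 mm)
- square_bar: square plain steel test bar, 16 x 16 mm, 160 mm long, about 0.32 kg, the lowest 3 mm stepped in to 12.6 mm. Origin: centre of the foot (lower end face); z runs along the bar from foot to top, x and y are normal to its flats; in the rest its y is the rest's y, so two flats face sideways
- round_bar_foot (a point): centre of the round bar's foot face
- square_bar_foot (a point): centre of the square bar's foot face
- stage: fixed cross-slide stage: white base 110 (x) x 170 (y) x 20 mm that carries a dark steel holder block 80 (x) x 120 (y) mm, its flat top 75 mm above the table, with a round and a square hole. Origin: centre of the base's underside, z up; yaw up to 0.35 rad either way. A micrometer thimble sticks out 48 mm at the +x side, below 22 mm
- stage_mid (a point): fixed point on the stage axis at the height of the block's top (75 mm). The block itself was left anywhere within 12 mm either way ALONG THE STAGE'S Y of this point (x exact, not yawed on the stage); where is not measured: look, or feel for a hole with the bar. The slide is locked: up to 40 N does not move it
- stage_round (a point): where the round hole's mouth would be with the block centred (35 mm to +y); the true mouth is up to 12 mm off along y. Round hole 22 mm wide, 42 mm deep (floor 33 mm above the table), 3 mm chamfer
- stage_square (a point): the same for the square hole (35 mm to -y): 18 x 18 mm, sides along the stage's x and y, 42 mm deep, 3 mm chamfer; always 70 mm from the round hole
- puck_a: bystander: black moulded specimen disc, 30 mm across, 18 mm high. Origin: centre of its underside
- puck_b: bystander: another such specimen disc. Origin: centre of its underside
- puck_c: bystander: another such specimen disc. Origin: centre of its underside
- ref_block: bystander: flat steel reference disc, 60 mm across, 12 mm high. Origin: centre of its underside
- case: bystander: flat yellow plastic case, 100 x 140 x 28 mm. Origin: centre of its underside
- alcohol: bystander: white plastic bottle, 56 mm across, 140 mm tall, standing. Origin: centre of its underside
- loupe: bystander: black eye loupe, 36 mm across, 40 mm high. Origin: centre of its underside
- driver: bystander: screwdriver, 160 mm, lying. Origin: middle of its length, on its underside
Not all that is in view belongs to the job. Leave any turquoise look-alike of the square_bar alone.

How it is judged:
By the outcome, as a careful person would: the job done as asked, in the order asked, and still so for the second after the job is handed in, with the robot touching nothing.
It also fails if it takes over 72 s, if anything falls off the work surface, if the arm or the gripper's body presses on something with over 40 N, if the wrist force passes 120 N, or if a joint passes its speed limit or range.

### The arm

A 6-joint arm with a two-finger parallel gripper is mounted at the origin on the work surface. World frame = base frame: x ahead of the robot, y to its left, z up, the work surface at z = 0. Lengths are in m, angles in degrees, forces in N, time in s.
With the tool pointing down it reaches from about 0.35 to 0.8 m from the base axis. Payload 7.3 kg.
Tool frame: the origin (TCP) lies at the very end of the fingers, on their centre line; the grasp point (between the pads) lies 19 mm behind it (r.pinch_z is the distance from the TCP to the grasp point, in m); z points along the fingers, y is the line along which they close (so a half turn about z gives the same grasp; the last joint's range is limited). The gripper opens to 85 mm and grips with 20 to 120 N. Pads are 22 mm wide; open, the fingers measure 114 mm over their backs; the gripper's body (76 mm by 85 mm) begins 54 mm behind the grasp point. The pads swing forward as they close: fully open they stand 13 mm farther back than shut.
Start: joints at [-76.834, 19.595, 87.324, -0, 73.075, -8.365], TCP at [0.193, -0.488, 0.231] pointing down, gripper open.
Joint ranges: [-145.02, 145.02], [-44.19, 115.74], [2.07, 154.8], [-57.11, 237.11], [16.16, 152.29], [-177.93, 177.93]. Speed limits (degrees/s): [147.25, 147.25, 180, 180, 180, 180].

### API

Orientations are given as a 3x3 rotation matrix whose columns are the frame's x, y, z axes.
In Python, from cell import r gives the robot as it stands.
- The arm moves only by the shell command python3 -m crank 'ROWS' [FORCE]. ROWS is text: rows parted by semicolons, each of 7 numbers parted by spaces: the closure, from -1 (fully open) to 1 (shut), then the shift along the tool's x, y, z in units of 30 mm (1.0 is 30 mm), then the turn, a rotation vector about the tool's x, y, z in rad. In form: fingers tx ty tz wx wy wz; .... A call has 1 to 12 rows; each row shifts and turns the commanded pose from where the row before left it, along the tool's axes as they then stand; what a row does not reach is not made up. A row lasts 1/8 s, in which the tool goes at most 62.5 mm and 10.7 degrees, less where a joint would pass 70% of its speed; a pose out of reach is approached as far as the arm can. A call is refused whole if a number of a shift passes 1 or a number of a turn 0.188, either way. A call with a gripper value outside its range is refused whole. The fingers move at their own pace and stop on an object; FORCE is the grip in N (left out, the last holds). Time passes only in rows, so rows that do not move let the fingers close. It gives the time, the measured TCP pose, the force, the opening and the grip force at its end, in the units of the state.
- r.get_obs(): the state, without advancing time (a new reading comes with each control period).
- r.capture(name): name is "scene" or "top"; returns (picture, depth): 420x560x3 uint8, blue, green, red; 420x560 float32, m along the optical axis (not along the pixel's ray), 0 where there is no reading.
- r.get_calibration(name): a dict with "camera_matrix" (3x3 intrinsics, pixels), "view" (4x4, takes a point from world to camera coordinates). Camera axes: x right, y down, z forward; pixel columns grow to the right and rows downward; lengths in m; the calibration is good to about 2 mm. A picture is of the moment at which its call begins. get_calibration takes no time and is no camera call.
- r.finish_job(): hands the job in; it is judged then, once.
The state is a dict: "time_s": time; "qpos": joint angles; "qvel": joint speeds; "effort": joint torques, N m; "position": TCP position; "ee_rot": TCP orientation; "ft_force": force on the tool from outside, world axes, zero at the start; "wrist_torque": the same for the moment, N m; "grip_width": opening from 0.0 (shut) to 1.0 (fully open); "grasp_force": force on a finger pad.
Only numpy, scipy, OpenCV 4.12 (cv2) and the standard library are available. Lean on these libraries where they do the work, as an engineer would, in place of code of your own. Each camera call takes 0.05 s, during which the arm holds its last target. There are 200 camera calls.

## Working session

There is one attempt and no reset: what is moved stays moved. The work goes in short steps, Python scripts to look and compute and a shell command to move; the robot and the scene stay as the last step left them, time stands still between calls to the robot, and variables do not carry over. Pictures are saved under pics/ and viewed, at most 12 in all, crops included, and the job is handed in when it is done.

```bash
ls; mkdir -p pics
python3 - <<'E'
from cell import r
import cv2,numpy as np
for n in("scene","top"):
    p,d=r.capture(n); cv2.imwrite(f"pics/{n}0.png",p); np.save(f"{n}0.npy",d); c=r.get_calibration(n); print(n,c["camera_matrix"].tolist(),np.round(c["view"],4).tolist())
o=r.get_obs();print(o); print(r.pinch_z)
E
```

```text
pics
scene [[422.1392127425757, 0.0, 280.6958729183652], [0.0, 422.1392127425757, 201.12841796671518], [0.0, 0.0, 1.0]] [[0.4121, 0.9109, -0.0226, -0.1506], [0.4842, -0.24, -0.8414, -0.2435], [-0.7718, 0.3357, -0.5399, 1.6519], [0.0, 0.0, 0.0, 1.0]]
top [[414.13466084290087, 0.0, 271.8081718534223], [0.0, 414.13466084290087, 209.0387256951386], [0.0, 0.0, 1.0]] [[0.0078, -1.0, -0.0033, -0.1139], [-0.986, -0.0071, -0.1666, 0.587], [0.1666, 0.0046, -0.986, 0.912], [0.0, 0.0, 0.0, 1.0]]
{'time_s': 0.1, 'qpos': array([-7.68360134e+01,  1.96324411e+01,  8.73708633e+01, -5.03335532e-04,
        7.30744564e+01, -8.36322161e+00]), 'qvel': array([ 0.06858249, -0.08024111, -0.14078375, -0.0270952 ,  0.15874098,
        0.03367262]), 'effort': array([ 2.77572814e-03, -4.34443653e+01, -2.46491593e+01,  9.85446178e-06,
        4.65660298e-03,  3.99690990e-06]), 'position': array([ 0.19259976, -0.48802076,  0.23070093]), 'ee_rot': array([[ 9.30242511e-01,  3.66945187e-01, -3.17266515e-04],
       [ 3.66945276e-01, -9.30241594e-01,  1.31960395e-03],
       [ 1.89087809e-04, -1.34397114e-03, -9.99999079e-01]]), 'ft_force': array([ 0.03027324, -0.4422535 , -0.79497507]), 'wrist_torque': array([ 0.00057165,  0.01382678, -0.02824641]), 'grasp_force': 0.0, 'grip_width': 1.0016457457163184}
0.0187
```

View pics/scene0.png

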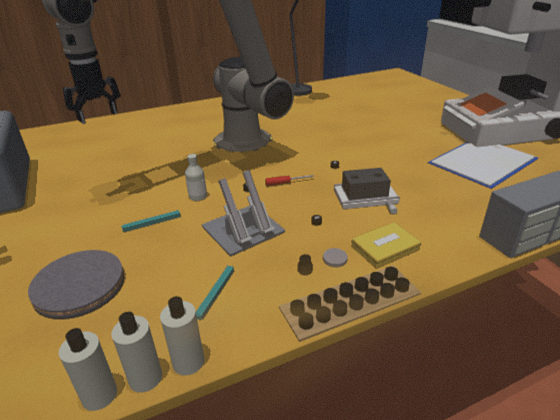

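View pics/top0.png

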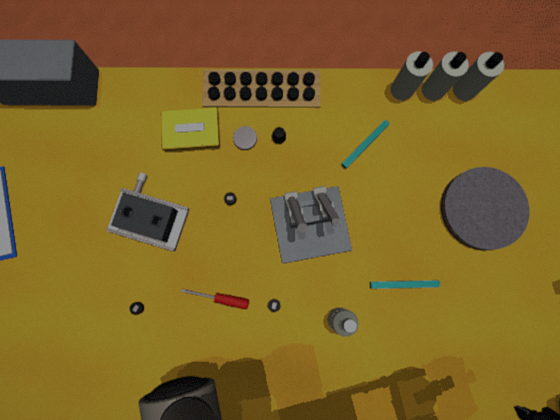

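The scene view shows the rest at about (243,225) and the stage at (366,188). In the top view they are at (310,225) and (147,220), with the holes near (127,211) and (157,219).

```bash
cat > h.py <<'E'
from cell import r
import numpy as np, cv2
def cloud(n,d):
    c=r.get_calibration(n);K=np.array(c["camera_matrix"]);V=np.array(c["view"])
    v,u=np.mgrid[:420,:560]
    P=np.stack([(u-K[0,2])/K[0,0]*d,(v-K[1,2])/K[1,1]*d,d],-1)
    return (P-V[:3,3])@V[:3,:3]
def proj(n,X):
    c=r.get_calibration(n);K=np.array(c["camera_matrix"]);V=np.array(c["view"])
    q=(np.atleast_2d(X)@V[:3,:3].T+V[:3,3])@K.T
    return q[:,:2]/q[:,2:]
def atz(n,u,v,z):
    c=r.get_calibration(n);K=np.array(c["camera_matrix"]);V=np.array(c["view"])
    d=V[:3,:3].T@np.linalg.solve(K,[u,v,1]);o=-V[:3,:3].T@V[:3,3]
    return o+d*(z-o[2])/d[2]
E
python3 - <<'E'
from h import *
d=[np.load("top0.npy")]+[r.capture("top")[1] for _ in range(5)]
d=np.median(d,0);np.save("topd.npy",d);P=cloud("top",d);img=cv2.imread("pics/top0.png")
def box(win,lo,hi):
    u0,v0,u1,v1=win;m=np.zeros((420,560),bool);m[v0:v1,u0:u1]=1
    m&=(P[...,2]>lo)&(P[...,2]<hi)&(d>0)
    m=cv2.morphologyEx(m.astype(np.uint8),cv2.MORPH_OPEN,np.ones((2,2)))>0
    q=P[m];print(win,m.sum(),"z",np.median(q[:,2]),cv2.minAreaRect((q[:,:2]*1000).astype(np.float32)))
box((260,175,360,270),.005,.0145)
box((100,170,195,255),.012,.026)
box((100,170,195,255),.065,.085)
w=P[300:410:20,250:500:50,2];print(np.round(w,4))
a=cv2.resize(img[180:270,262:362],None,fx=4,fy=4,interpolation=cv2.INTER_CUBIC)
b=cv2.resize(img[170:260,100:200],None,fx=4,fy=4,interpolation=cv2.INTER_CUBIC)
cv2.imwrite("pics/cropA.png",np.clip(np.hstack([a,b])*1.6,0,255).astype(np.uint8))
s=cv2.imread("pics/scene0.png")
a=cv2.resize(s[165:255,195:295],None,fx=4,fy=4,interpolation=cv2.INTER_CUBIC)
b=cv2.resize(s[145:235,320:420],None,fx=4,fy=4,interpolation=cv2.INTER_CUBIC)
cv2.imwrite("pics/cropB.png",np.clip(np.hstack([a,b])*1.6,0,255).astype(np.uint8))
E
```

```text
(260, 175, 360, 270) 3387 z 0.00930447472186644 ((556.4214477539062, -204.584716796875), (159.2388153076172, 171.6448974609375), 10.939020156860352)
(100, 170, 195, 255) 1308 z 0.019455295951381672 ((587.877197265625, 182.80291748046875), (170.7130889892578, 158.30931091308594), 73.61442565917969)
(100, 170, 195, 255) 1793 z 0.07409758934404537 ((566.232177734375, 192.1949462890625), (135.32369995117188, 80.1864013671875), 73.95165252685547)
[[ 0.000e+00  3.000e-04 -1.800e-03 -1.500e-03  2.000e-04]
 [ 5.000e-04  4.000e-04  1.398e-01  1.700e-03 -1.000e-04]
 [-2.000e-03 -7.000e-04  4.000e-04  4.000e-04  7.000e-04]
 [ 8.000e-04 -0.000e+00 -9.000e-04 -6.000e-04 -5.000e-04]
 [-3.000e-04  0.000e+00  3.000e-04 -9.000e-04 -7.000e-04]
 [ 8.000e-04 -7.000e-04 -1.500e-03 -1.000e-04  3.000e-04]]
```

View pics/cropA.png

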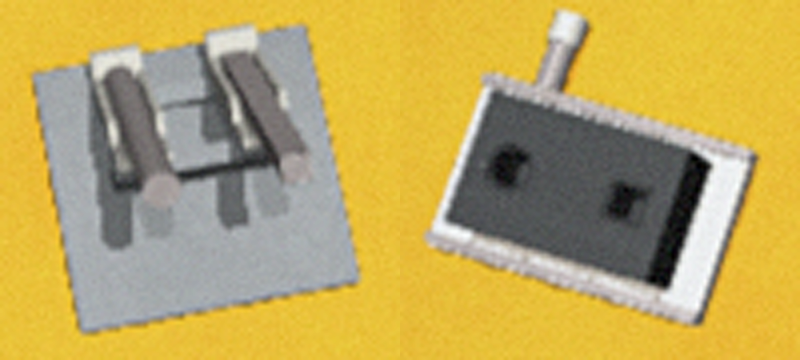

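View pics/cropB.png

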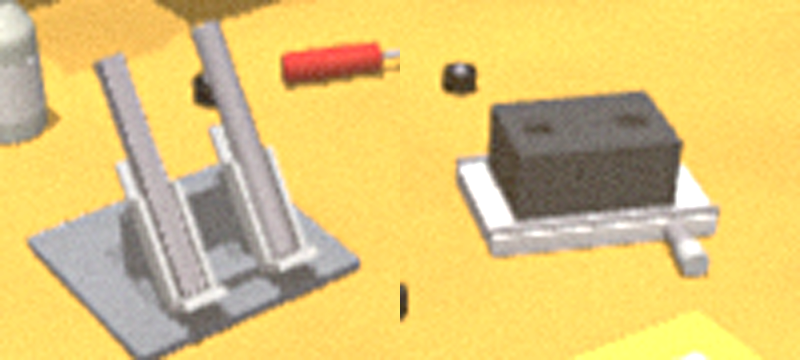

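The crops show the round bar in the +y channel (left in the top view), with its top face near top pixel (303,227), and the square bar in the -y channel near (335,221). The round hole is on the left at (127,212), the square hole on the right at (157,220), and the block is shifted toward +y.

```bash
cat > fit.py <<'E'
from h import *
from scipy.optimize import minimize
d=np.load("topd.npy");P=cloud("top",d)
def fitrect(win,lo,L,z,x0,hi=9):
    u0,v0,u1,v1=win;m=np.zeros((420,560),np.uint8);m[v0:v1,u0:u1]=1
    m&=((P[...,2]>lo)&(P[...,2]<hi)&(d>0)).astype(np.uint8)
    m=cv2.morphologyEx(m,cv2.MORPH_CLOSE,np.ones((5,5)));m=cv2.morphologyEx(m,cv2.MORPH_OPEN,np.ones((3,3)))
    M=cv2.resize(m,None,fx=4,fy=4,interpolation=cv2.INTER_NEAREST)
    def cost(p):
        c,s=np.cos(p[2]),np.sin(p[2]);q=np.array([[i,j] for i,j in((-1,-1),(1,-1),(1,1),(-1,1))])*np.array(L)/2
        w=np.c_[q@np.array([[c,s],[-s,c]])+p[:2],np.full(4,z)]
        R=np.zeros_like(M);cv2.fillPoly(R,[np.round(((proj("top",w)+.5)*4-.5)*16).astype(np.int32)],1,shift=4)
        return (R^M).sum()/M.sum()
    b=minimize(cost,x0,method="Nelder-Mead",options=dict(initial_simplex=np.array(x0)+np.vstack([np.zeros(3),np.diag([.005,.005,.04])]),xatol=1e-5,fatol=1e-5))
    print(np.round(b.x,4),np.degrees(b.x[2]),b.fun);return b.x
rest=fitrect((255,170,365,275),.005,(.16,.17),.010,[.5564,-.2046,.191])
blk=fitrect((100,170,200,260),.066,(.08,.12),.075,[.566,.192,-.284])
E
python3 - <<'E'
from fit import *
st=fitrect((100,180,200,260),.010,(.11,.17),.02,[.566,.185,-.284])
ys=np.array([-np.sin(blk[2]),np.cos(blk[2])]);print("block holes",blk[:2]+.035*ys,blk[:2]-.035*ys)
print("px holes",atz("top",126.75,212,.075),atz("top",156.75,220.5,.075))
ds=np.median([r.capture("scene")[1] for _ in range(5)],0)
c,s=np.cos(rest[2]),np.sin(rest[2])
for n,dd in(("top",d),("scene",ds)):
    Q=cloud(n,dd)[dd>0];L=(Q-[*rest[:2],0])@np.array([[c,-s,0],[s,c,0],[0,0,1]])
    for side in(1,-1):
        k=(abs(L[:,0])<.12)&(abs(L[:,1]-side*.035)<.02)&(L[:,2]>.09)&(L[:,2]<.19);B=L[k]
        # coords along axis a and normal
        a=np.array([-np.sin(np.radians(32)),0,np.cos(np.radians(32))]);nn=np.array([a[2],0,-a[0]])
        t=B@a;h=B@nn;print(n,side,k.sum(),"ymed",np.median(B[:,1]),np.percentile(B[:,1],[5,95]),"t pct",np.percentile(t,[5,50,95,99]),"n pct",np.percentile(h,[5,25,50,75,90,95]))
E
```

```text
[ 0.559  -0.2011  0.1906] 10.92127440761133 0.026136363636363635
[ 0.5648  0.184  -0.2819] -16.15424227476308 0.08421198668146504
[ 0.5658  0.1875 -0.281 ] -16.09731188537596 0.04732249403341289
block holes [0.5745026  0.21759424] [0.55502691 0.15035811]
px holes [0.57435522 0.21772019 0.075     ] [0.55549193 0.1488964  0.075     ]
top 1 240 ymed 0.03636600277710681 [0.02627759 0.04451541] t pct [0.06971402 0.11933009 0.14795117 0.14836701] n pct [0.05660316 0.0675948  0.07322375 0.07566001 0.07640992 0.07667159]
top -1 240 ymed -0.03233032474496862 [-0.04216453 -0.0250163 ] t pct [0.06974662 0.11663475 0.14778143 0.14847177] n pct [0.05658014 0.06439139 0.07228784 0.07278419 0.073003   0.07314748]
scene 1 279 ymed 0.02796850010251351 [0.02257001 0.03910744] t pct [0.06397638 0.09980666 0.14149435 0.14544762] n pct [0.05848923 0.07223492 0.07544416 0.07709452 0.07794349 0.07828978]
scene -1 293 ymed -0.040890807175321585 [-0.04630296 -0.03061627] t pct [0.06554983 0.10149537 0.14203826 0.14529871] n pct [0.05845577 0.07043755 0.07337865 0.07423162 0.07495025 0.07543402]
```

```bash
cat > plan.py <<'E'
from h import *
from scipy.spatial.transform import Rotation as Ro
REST=np.array([.559,-.2011]);YR=.1906;BLK=np.array([.5648,.1838]);YS=-.2819
def Rtool(yaw,tilt):
    c,s=np.cos(yaw),np.sin(yaw);t=np.radians(tilt)
    z=np.array([np.sin(t)*c,np.sin(t)*s,-np.cos(t)]);y=np.array([s,-c,0]);return np.c_[np.cross(y,z),y,z]
def restpt(n,y,t):
    a=np.radians(32);x=-t*np.sin(a)+n*np.cos(a);z=t*np.cos(a)+n*np.sin(a);c,s=np.cos(YR),np.sin(YR)
    return np.array([REST[0]+c*x-s*y,REST[1]+s*x+c*y,z])
def hole(side): return BLK+side*.035*np.array([-np.sin(YS),np.cos(YS)])
def plan(p,R,p0=None,R0=None):
    o=r.get_obs();p0=o["position"] if p0 is None else p0;R0=o["ee_rot"] if R0 is None else R0
    print("target",np.round(p,4),"rotvec",np.round(Ro.from_matrix(R0.T@R).as_rotvec(),4),"| move first, units",np.round(R0.T@(p-p0)/.03,3),"| after turn, units",np.round(R.T@(p-p0)/.03,3))
def st():
    o=r.get_obs();print(o["time_s"],np.round(o["position"],4),"F",np.round(o["ft_force"],2),"w",o["grip_width"],"g",o["grasp_force"],np.round(o["qpos"],1))
E
python3 - <<'E'
from plan import *
R=Rtool(YR,32)
plan(restpt(.067,.0355,.0935+.13),R); plan(restpt(.067,.0355,.0935),R,restpt(.067,.0355,.0935+.13),R)
E
```

```text
target [ 0.4918 -0.1779  0.225 ] rotvec [-0.0517  0.5569  0.1804] | move first, units [13.07  -5.966  0.209] | after turn, units [ 9.852 -8.272  6.403]
target [ 0.5594 -0.1649  0.1148] rotvec [0. 0. 0.] | move first, units [-0.    -0.     4.333] | after turn, units [-0.    -0.     4.333]
```

```bash
python3 -m crank '-0.2 .93 -.43 -.2 0 0 0;-0.2 .93 -.43 -.2 0 0 0;-0.2 .93 -.43 -.2 0 0 0;-0.2 .93 -.43 0 0 0 0;-0.2 .93 -.43 0 0 0 0;-0.2 .93 -.43 0 0 0 0;-0.2 .93 -.43 0 0 0 0;-0.2 .93 -.43 0 0 0 0;-0.2 .93 -.43 0 0 0 0;-0.2 .93 -.43 0 0 0 0;-0.2 .93 -.43 0 0 0 0;-0.2 .93 -.43 0 0 0 0' && python3 -m crank '-0.2 .93 -.43 0 0 0 0;-0.2 .93 -.43 0 0 0 0;-0.2 0 0 0 -.0129 .139 .045;-0.2 0 0 0 -.0129 .139 .045;-0.2 0 0 0 -.0129 .139 .045;-0.2 0 0 0 -.0129 .139 .045;-0.2 0 0 0 0 0 0;-0.2 0 0 0 0 0 0'
python3 - <<'E'
from plan import *
st();plan(restpt(.067,.0355,.0935+.13),Rtool(YR,32))
p,d=r.capture("scene");a=cv2.resize(p[100:250,150:350],None,fx=4,fy=4);
cv2.imwrite("pics/g1.png",np.clip(a*1.5,0,255).astype(np.uint8))
E
```

```text
time_s: 2.1
position: [0.448, -0.2207, 0.2494]
ee_rot: [[0.93, 0.367, 0.0], [0.367, -0.93, -0.0], [0.0, 0.0, -1.0]]
ft_force: [-0.3, -0.4, 0.5]
grip_width: 0.6
grasp_force: 0.0
time_s: 3.1
position: [0.4902, -0.1776, 0.25]
ee_rot: [[0.834, 0.19, 0.519], [0.162, -0.982, 0.099], [0.528, 0.002, -0.849]]
ft_force: [0.2, -0.3, -0.1]
grip_width: 0.599
grasp_force: 0.0
3.1 [ 0.4902 -0.1776  0.25  ] F [ 0.17 -0.26 -0.08] w 0.599107718708998 g 0.0 [-43.8   6.9 109.3  34.5  49.6  15.7]
target [ 0.4918 -0.1779  0.225 ] rotvec [0.0008 0.0022 0.0016] | move first, units [-0.396  0.019  0.731] | after turn, units [-0.398  0.021  0.73 ]
```

View pics/g1.png

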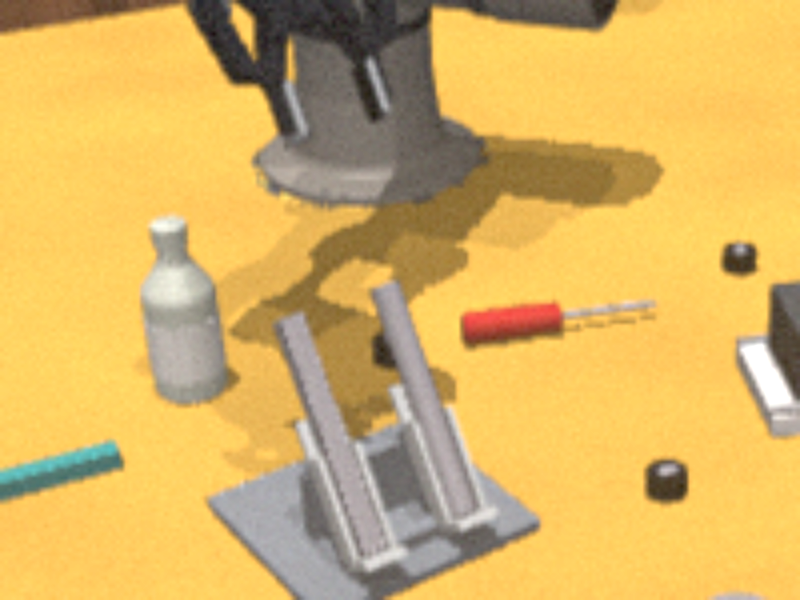

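The fingertips are at about (298,135) and (380,118), in line with the round bar whose top is at (388,293). A small correction along tool x remains.

```bash
python3 -m crank '-0.2 -.4 .02 .73 0 .002 .0015;-0.2 0 0 .8 0 0 0;-0.2 0 0 .8 0 0 0;-0.2 0 0 .6 0 0 0;-0.2 0 0 0 0 0 0;-0.2 0 0 0 0 0 0'
python3 - <<'E'
from plan import *
st();plan(restpt(.067,.0355,.0935),Rtool(YR,32))
p,d=r.capture("scene");a=cv2.resize(p[130:230,195:330],None,fx=5,fy=5,interpolation=2)[:,:400]
q,e=r.capture("top");b=cv2.resize(q[175:275,262:342],None,fx=5,fy=5,interpolation=2)
cv2.imwrite("pics/g2.png",np.clip(np.hstack([a,b])*1.5,0,255).astype(np.uint8))
E
```

```text
time_s: 3.9
position: [0.5262, -0.1707, 0.169]
ee_rot: [[0.832, 0.19, 0.521], [0.161, -0.982, 0.101], [0.531, 0.0, -0.847]]
ft_force: [0.9, -1.0, -0.7]
grip_width: 0.6
grasp_force: 0.0
3.9 [ 0.5262 -0.1707  0.169 ] F [ 0.91 -0.99 -0.75] w 0.6002431777374531 g 0.0 [-39.7  16.2 112.6  42.4  37.5   8.1]
target [ 0.5594 -0.1649  0.1148] rotvec [-0.0001 -0.0013  0.0004] | move first, units [-0.008  0.02   2.129] | after turn, units [-0.006  0.02   2.129]
```

View pics/g2.png

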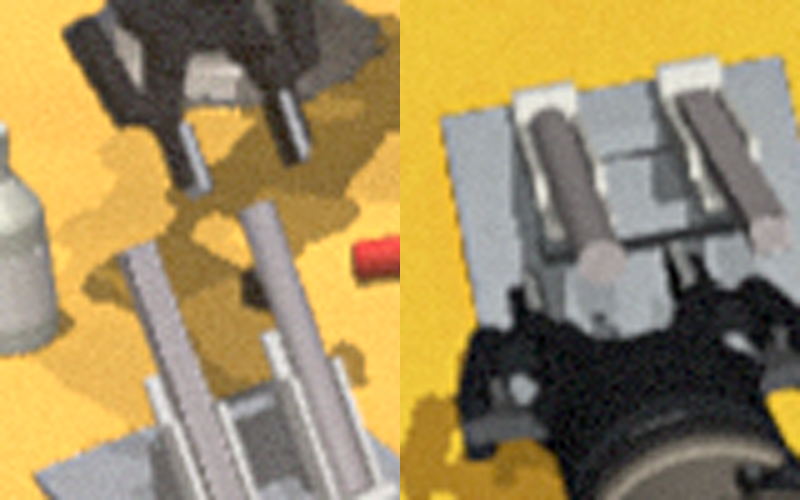

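Both views show the bar's top midway between the fingertips: scene crop (258,210), top crop (602,262). I'll descend and grip.

```bash
python3 -m crank '-0.2 0 .02 .6 0 0 0;-0.2 0 0 .6 0 0 0;-0.2 0 0 .5 0 0 0;-0.2 0 0 .43 0 0 0;-0.2 0 0 0 0 0 0;0.2 0 0 0 0 0 0;0.6 0 0 0 0 0 0;1 0 0 0 0 0 0;1 0 0 0 0 0 0;1 0 0 0 0 0 0;1 0 0 0 0 0 0' 40
python3 - <<'E'
from plan import *
st()
E
```

```text
time_s: 5.38
position: [0.5593, -0.1655, 0.1149]
ee_rot: [[0.832, 0.188, 0.522], [0.16, -0.982, 0.099], [0.532, 0.001, -0.847]]
ft_force: [-4.9, -3.0, 5.9]
grip_width: 0.223
grasp_force: 39.8
5.375 [ 0.5593 -0.1655  0.1149] F [-4.86 -2.97  5.85] w 0.2225090604701289 g 39.77017253637314 [-36.4  23.9 112.1  49.9  30.6   1.9]
```

```bash
python3 -m crank '1 0 0 0 0 0 0;1 0 0 -.2 0 0 0;1 0 0 -.3 0 0 0;1 0 0 -.4 0 0 0;1 0 0 -.5 0 0 0;1 0 0 -.5 0 0 0;1 0 0 -.5 0 0 0;1 0 0 -.5 0 0 0;1 0 0 -.5 0 0 0;1 0 0 -.2 0 0 0;1 0 0 0 0 0 0' 90
python3 - <<'E'
from plan import *
st()
h=hole(1);print(h)
plan(np.array([*h,.27]),Rtool(YS,0))
E
```

```text
time_s: 6.75
position: [0.5025, -0.1758, 0.206]
ee_rot: [[0.832, 0.188, 0.521], [0.159, -0.982, 0.1], [0.531, -0.0, -0.847]]
ft_force: [0.2, 0.2, -4.4]
grip_width: 0.208
grasp_force: 88.3
6.75 [ 0.5025 -0.1758  0.206 ] F [ 0.18  0.18 -4.37] w 0.20809753912448012 g 88.3390474319458 [-42.5  11.2 112.2  38.6  43.1  11. ]
[0.57453634 0.2174185 ]
target [0.5745 0.2174 0.27  ] rotvec [-0.1322 -0.5489  0.4588] | move first, units [  5.222 -12.422   0.759] | after turn, units [ -1.339 -13.259  -2.134]
```

```bash
python3 -m crank '1 0 0 -.6 0 0 0;1 0 0 -.6 0 0 0;1 0 0 0 -.0264 -.1098 .0918;1 0 0 0 -.0264 -.1098 .0918;1 0 0 0 -.0264 -.1098 .0918;1 0 0 0 -.0264 -.1098 .0918;1 0 0 0 -.0264 -.1098 .0918;1 0 0 0 0 0 0;1 0 0 0 0 0 0'
python3 - <<'E'
from plan import *
st()
plan(np.array([*hole(1),.21]),Rtool(YS,0))
E
```

```text
time_s: 7.88
position: [0.4836, -0.1786, 0.2353]
ee_rot: [[0.964, -0.267, 0.01], [-0.267, -0.964, 0.003], [0.009, -0.006, -1.0]]
ft_force: [-0.7, 0.5, -4.3]
grip_width: 0.213
grasp_force: 88.4
7.875 [ 0.4836 -0.1786  0.2353] F [-0.72  0.47 -4.26] w 0.21301485709614248 g 88.36421549320221 [-29.1  18.1  88.8   0.4  72.6  76.3]
target [0.5745 0.2174 0.21  ] rotvec [-0.0056 -0.0088  0.0117] | move first, units [ -0.612 -13.525   0.913] | after turn, units [ -0.762 -13.522   0.843]
```

```bash
python3 -m crank '1 0 -.4 0 -.0056 -.0088 .0117;1 0 -.8 0 0 0 0;1 0 -.95 0 0 0 0;1 0 -.95 0 0 0 0;1 0 -.95 0 0 0 0;1 0 -.95 0 0 0 0;1 0 -.95 0 0 0 0;1 0 -.95 0 0 0 0;1 -.2 -.95 0 0 0 0;1 -.2 -.95 0 0 0 0;1 -.2 -.95 0 0 0 0;1 -.16 -.95 0 0 0 0' && python3 -m crank '1 0 -.95 0 0 0 0;1 0 -.95 .2 0 0 0;1 0 -.6 .2 0 0 0;1 0 -.32 .2 0 0 0;1 0 0 .2 0 0 0;1 0 0 0 0 0 0;1 0 0 0 0 0 0'
python3 - <<'E'
from plan import *
st();plan(np.array([*hole(1),.21]),Rtool(YS,0))
p,d=r.capture("scene");a=cv2.resize(p[110:210,320:400],None,fx=5,fy=5,interpolation=2)
q,e=r.capture("top");b=cv2.resize(q[170:270,90:170],None,fx=5,fy=5,interpolation=2)
np.save("s1.npy",d);np.save("t1.npy",e)
cv2.imwrite("pics/g3.png",np.clip(np.hstack([a,b])*1.6,0,255).astype(np.uint8))
E
```

```text
time_s: 9.38
position: [0.5513, 0.136, 0.2358]
ee_rot: [[0.96, -0.28, 0.001], [-0.28, -0.96, -0.0], [0.001, -0.0, -1.0]]
ft_force: [1.1, -0.1, -3.7]
grip_width: 0.211
grasp_force: 88.4
time_s: 10.25
position: [0.5757, 0.2161, 0.2119]
ee_rot: [[0.96, -0.281, 0.0], [-0.281, -0.96, -0.001], [0.0, 0.001, -1.0]]
ft_force: [0.9, 1.3, -3.7]
grip_width: 0.211
grasp_force: 88.4
10.25 [0.5757 0.2161 0.2119] F [ 0.88  1.34 -3.72] w 0.21080866299235937 g 88.4149307012558 [ 1.350e+01  3.000e+01  7.390e+01 -1.000e-01  7.620e+01  1.198e+02]
target [0.5745 0.2174 0.21  ] rotvec [ 0.0012 -0.0004 -0.0027] | move first, units [-0.049 -0.033  0.064] | after turn, units [-0.049 -0.033  0.064]
```

View pics/g3.png

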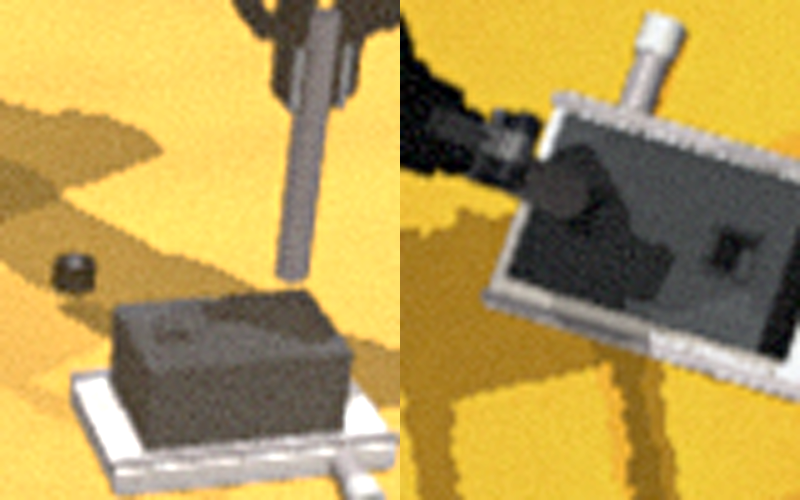

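The bar hangs over the block, with its foot at about scene crop (293,275) and top crop (560,190). I'll measure its tilt and offset.

```bash
cat > barfit.py <<'E'
from plan import *
from scipy.optimize import least_squares
def barfit(n,rad,zlo,zhi,d=None,square=False):
    d=np.median([r.capture(n)[1] for _ in range(4)],0) if d is None else d
    o=r.get_obs();Q=cloud(n,d);k=(d>0)&(np.hypot(*(Q[...,:2]-o["position"][:2]).transpose(2,0,1))<.028)&(Q[...,2]>zlo)&(Q[...,2]<zhi)
    B=Q[k];c=r.get_calibration(n);V=np.array(c["view"]);cam=-V[:3,:3].T@V[:3,3]
    z0=zlo
    def f(p):
        a=p[:2]+np.outer(B[:,2]-z0,p[2:]);w=B[:,:2]-a
        if square: w=w@o["ee_rot"][:2,:2]/np.linalg.norm(o["ee_rot"][:2,0]); return np.abs(w).max(1)-rad
        return np.hypot(w[:,0],w[:,1])-rad
    s=least_squares(f,[*o["position"][:2],0,0],loss="soft_l1",f_scale=.0015)
    print(n,k.sum(),"axis at zlo",np.round(s.x[:2],4),"slope",np.round(s.x[2:],4),"rms",np.sqrt(np.mean(s.fun**2)).round(5),"minus TCP",np.round(s.x[:2]-o["position"][:2],4),"lowest z",np.percentile(B[:,2],2).round(4))
    return s.x
E
python3 - <<'E'
from barfit import *
print("scene holes",atz("scene",378.75,174.5,.075),atz("scene",354.5,176.75,.075))
barfit("scene",.01,.085,.185)
barfit("top",.01,.085,.185)
p=r.get_obs()["position"]
for z in(.107,.2): print(proj("scene",[p[0],p[1],z]),proj("top",[p[0],p[1],z]))
E
```

```text
scene holes [0.58092989 0.21976631 0.075     ] [0.56063377 0.1494237  0.075     ]
scene 183 axis at zlo [0.5774 0.215 ] slope [0.0013 0.004 ] rms 0.00106 minus TCP [ 0.0018 -0.0017] lowest z 0.1079
top 125 axis at zlo [0.5759 0.2169] slope [-0.0009  0.0056] rms 0.00032 minus TCP [0.0003 0.0002] lowest z 0.1084
[[377.92048064 164.2415737 ]] [[122.10619767 209.132043  ]]
[[381.32658932 134.48749625]] [[105.03673087 201.23746407]]
```

```bash
python3 -m crank '1 -.05 -.03 .2 0 0 -.003;1 0 0 .3 0 0 0;1 0 0 .3 0 0 0;1 0 0 .15 0 0 0;1 0 0 .05 0 0 0;1 0 0 0 0 0 0;1 0 0 0 0 0 0'
python3 - <<'E'
from barfit import *
st();plan(np.array([*hole(1),.175]),Rtool(YS,0))
E
python3 -m crank '1 0 0 .05 0 0 0;1 0 0 .05 0 0 0;1 0 0 .05 0 0 0;1 0 0 0 0 0 0';python3 - <<'E'
from plan import *
o=r.get_obs();print(o["position"],o["ft_force"],o["wrist_torque"])
E
```

```text
time_s: 11.62
position: [0.5745, 0.2181, 0.182]
ee_rot: [[0.961, -0.277, 0.0], [-0.277, -0.961, -0.001], [0.001, 0.001, -1.0]]
ft_force: [-0.9, -0.5, -3.5]
grip_width: 0.213
grasp_force: 88.4
11.625 [0.5745 0.2181 0.182 ] F [-0.94 -0.51 -3.46] w 0.21286687200072651 g 88.44392538070679 [ 1.370e+01  3.120e+01  7.660e+01 -1.000e-01  7.220e+01  1.198e+02]
target [0.5745 0.2174 0.175 ] rotvec [ 0.001  -0.0006  0.001 ] | move first, units [0.007 0.02  0.233] | after turn, units [0.007 0.02  0.233]
time_s: 12.12
position: [0.5742, 0.218, 0.1769]
ee_rot: [[0.961, -0.277, -0.001], [-0.277, -0.961, -0.001], [-0.0, 0.001, -1.0]]
ft_force: [0.9, 0.5, -4.1]
grip_width: 0.216
grasp_force: 88.5
[0.57424862 0.2179783  0.17691356] [ 0.94586197  0.49305102 -4.08373185] [ 0.01016773  0.06606948 -0.02911935]
```

```bash
python3 -m crank '1 0 0 .05 0 0 0;1 0 0 .05 0 0 0;1 0 0 .05 0 0 0;1 0 0 0 0 0 0';python3 - <<'E'
from plan import *
o=r.get_obs();print(o["position"],o["ft_force"],o["wrist_torque"])
E
python3 -m crank '1 0 0 .05 0 0 0;1 0 0 .05 0 0 0;1 0 0 .05 0 0 0;1 0 0 0 0 0 0'
```

```text
time_s: 12.62
position: [0.5743, 0.218, 0.1724]
ee_rot: [[0.961, -0.277, -0.001], [-0.277, -0.961, -0.001], [-0.0, 0.001, -1.0]]
ft_force: [0.0, 0.5, -3.7]
grip_width: 0.212
grasp_force: 88.5
[0.57426237 0.21795286 0.172445  ] [ 0.02165019  0.53046037 -3.69301752] [ 0.01186379 -0.00669748  0.02249035]
time_s: 13.12
position: [0.5743, 0.218, 0.168]
ee_rot: [[0.961, -0.277, -0.0], [-0.277, -0.961, -0.001], [-0.0, 0.001, -1.0]]
ft_force: [0.6, -0.9, -3.7]
grip_width: 0.208
grasp_force: 88.5
```

```bash
python3 -m crank '1 0 0 .1 0 0 0;1 0 0 .1 0 0 0;1 0 0 .1 0 0 0;1 0 0 0 0 0 0' && python3 -m crank '1 0 0 .1 0 0 0;1 0 0 .1 0 0 0;1 0 0 .1 0 0 0;1 0 0 .1 0 0 0;1 0 0 0 0 0 0' && python3 -m crank '1 0 0 .03 0 0 0;1 0 0 .03 0 0 0;1 0 0 .03 0 0 0;1 0 0 0 0 0 0'
```

```text
time_s: 13.62
position: [0.5742, 0.218, 0.1588]
ee_rot: [[0.961, -0.277, -0.001], [-0.277, -0.961, -0.001], [-0.0, 0.001, -1.0]]
ft_force: [0.9, 0.8, -3.0]
grip_width: 0.212
grasp_force: 88.4
time_s: 14.25
position: [0.5743, 0.218, 0.1468]
ee_rot: [[0.961, -0.277, -0.001], [-0.277, -0.961, -0.001], [-0.0, 0.001, -1.0]]
ft_force: [0.9, 0.8, -4.2]
grip_width: 0.208
grasp_force: 88.4
time_s: 14.75
position: [0.5743, 0.2179, 0.1443]
ee_rot: [[0.961, -0.277, -0.0], [-0.277, -0.961, -0.001], [-0.0, 0.001, -1.0]]
ft_force: [0.8, -0.3, -3.8]
grip_width: 0.21
grasp_force: 88.4
```

```bash
python3 -m crank '1 0 0 .03 0 0 0;1 0 0 .03 0 0 0;1 0 0 .03 0 0 0;1 0 0 0 0 0 0' && python3 -m crank '1 0 0 .03 0 0 0;1 0 0 .03 0 0 0;1 0 0 0 0 0 0' && python3 -m crank '1 0 0 .02 0 0 0;1 0 0 .02 0 0 0;1 0 0 0 0 0 0'
```

```text
time_s: 15.25
position: [0.5743, 0.2179, 0.1416]
ee_rot: [[0.961, -0.277, -0.0], [-0.277, -0.961, -0.001], [-0.0, 0.001, -1.0]]
ft_force: [0.2, 0.4, -3.3]
grip_width: 0.21
grasp_force: 88.4
time_s: 15.62
position: [0.5743, 0.218, 0.1398]
ee_rot: [[0.961, -0.277, -0.0], [-0.277, -0.961, -0.001], [-0.0, 0.001, -1.0]]
ft_force: [-1.3, 0.5, -4.1]
grip_width: 0.212
grasp_force: 88.4
time_s: 16.0
position: [0.5745, 0.218, 0.1393]
ee_rot: [[0.961, -0.277, 0.001], [-0.277, -0.961, -0.001], [0.001, 0.001, -1.0]]
ft_force: [-0.6, -0.6, 0.9]
grip_width: 0.212
grasp_force: 88.9
```

```bash
python3 -m crank '1 0 0 .02 0 0 0;1 0 0 0 0 0 0;0.4 0 0 0 0 0 0;0.2 0 0 0 0 0 0;0 0 0 0 0 0 0;-0.2 0 0 0 0 0 0;-0.2 0 0 0 0 0 0;-0.2 0 0 0 0 0 0' && python3 -m crank '-0.2 0 0 -.3 0 0 0;-0.2 0 0 -.6 0 0 0;-0.2 0 0 -.8 0 0 0;-0.2 0 0 -.8 0 0 0;-0.2 0 0 -.8 0 0 0;-0.2 0 0 0 0 0 0'
python3 - <<'E'
from barfit import *
st()
barfit("top",.01,.085,.19)
x=restpt(.0655,-.0345,.0935+.13)
plan(x,Rtool(YR,32))
q,e=r.capture("top");b=cv2.resize(q[170:270,80:220],None,fx=5,fy=5,interpolation=2)
cv2.imwrite("pics/g4.png",np.clip(b*1.6,0,255).astype(np.uint8))
E
```

```text
time_s: 17.0
position: [0.5743, 0.2179, 0.1381]
ee_rot: [[0.961, -0.277, -0.0], [-0.277, -0.961, -0.001], [0.0, 0.001, -1.0]]
ft_force: [-0.1, -0.2, 0.3]
grip_width: 0.6
grasp_force: 0.0
time_s: 17.75
position: [0.5753, 0.2184, 0.2397]
ee_rot: [[0.961, -0.277, 0.005], [-0.277, -0.961, -0.0], [0.004, -0.001, -1.0]]
ft_force: [-0.4, 0.4, -1.2]
grip_width: 0.602
grasp_force: 0.0
17.75 [0.5753 0.2184 0.2397] F [-0.43  0.35 -1.19] w 0.6016610614377532 g 0.0 [ 1.370e+01  2.880e+01  7.140e+01 -1.000e-01  7.950e+01  1.198e+02]
top 164 axis at zlo [0.5753 0.2182] slope [-0.001  -0.0029] rms 0.00135 minus TCP [0.0015 0.0003] lowest z 0.0865
target [ 0.5038 -0.2469  0.2242] rotvec [ 0.1335  0.5504 -0.4585] | move first, units [ 2.053 15.532  0.421] | after turn, units [-4.638 14.771 -2.441]
```

View pics/g4.png

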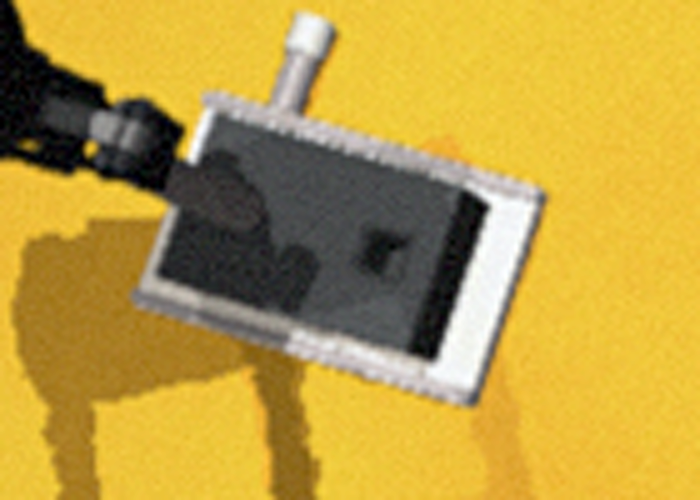

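The round bar stands in its hole at crop (220,200), and the square hole is visible at (382,248). Next is the square bar.

```bash
python3 -m crank '-0.2 0 .4 -.3 0 0 0;-0.2 .1 .8 -.3 0 0 0;-0.2 .1 1 -.2 0 0 0;-0.2 .1 1 0 0 0 0;-0.2 .2 1 0 0 0 0;-0.2 .2 1 0 0 0 0;-0.2 .2 1 0 0 0 0;-0.2 .2 1 0 0 0 0;-0.2 .2 1 0 0 0 0;-0.2 .2 1 0 0 0 0;-0.2 .2 1 0 0 0 0;-0.2 .2 1 0 0 0 0' && python3 -m crank '-0.2 .2 1 0 0 0 0;-0.2 .15 1 0 0 0 0;-0.2 0 1 0 0 0 0;-0.2 0 .8 0 0 0 0;-0.2 0 .5 0 0 0 0;-0.2 0 0 0 .0267 .1101 -.0917;-0.2 0 0 0 .0267 .1101 -.0917;-0.2 0 0 0 .0267 .1101 -.0917;-0.2 0 0 0 .0267 .1101 -.0917;-0.2 0 0 0 .0267 .1101 -.0917;-0.2 0 0 0 0 0 0;-0.2 0 0 0 0 0 0'
python3 - <<'E'
from plan import *
st();plan(restpt(.0655,-.0345,.0935+.065),Rtool(YR,32))
E
```

```text
time_s: 19.5
position: [0.5353, -0.1221, 0.262]
ee_rot: [[0.961, -0.278, -0.0], [-0.278, -0.961, -0.002], [0.0, 0.002, -1.0]]
ft_force: [-0.4, -0.7, -0.4]
grip_width: 0.6
grasp_force: 0.0
time_s: 21.0
position: [0.5105, -0.2476, 0.2622]
ee_rot: [[0.833, 0.187, 0.521], [0.158, -0.982, 0.1], [0.531, -0.001, -0.848]]
ft_force: [0.2, -0.7, 0.7]
grip_width: 0.604
grasp_force: 0.0
21.0 [ 0.5105 -0.2476  0.2622] F [ 0.2  -0.75  0.7 ] w 0.603628799290371 g 0.0 [-48.7  12.2 100.6  34.   54.8  13.6]
target [ 0.5376 -0.2404  0.1691] rotvec [ 0.0009 -0.0009 -0.0025] | move first, units [-0.855 -0.068  3.126] | after turn, units [-0.852 -0.067  3.126]
```

```bash
python3 -m crank '-0.2 -.4 -.03 0 0 0 -.0025;-0.2 -.45 -.04 .2 0 0 0;-0.2 0 0 .8 0 0 0;-0.2 0 0 .8 0 0 0;-0.2 0 0 .8 0 0 0;-0.2 0 0 .52 0 0 0;-0.2 0 0 0 0 0 0;-0.2 0 0 0 0 0 0'
python3 - <<'E'
from plan import *
st();plan(restpt(.0655,-.0345,.0935),Rtool(YR,32))
p,d=r.capture("scene");a=cv2.resize(p[130:230,195:330],None,fx=5,fy=5,interpolation=2)[:,:400]
q,e=r.capture("top");b=cv2.resize(q[175:275,282:362],None,fx=5,fy=5,interpolation=2)
cv2.imwrite("pics/g5.png",np.clip(np.hstack([a,b])*1.5,0,255).astype(np.uint8))
E
```

```text
time_s: 22.0
position: [0.5377, -0.2402, 0.1695]
ee_rot: [[0.831, 0.192, 0.523], [0.163, -0.981, 0.1], [0.532, 0.002, -0.847]]
ft_force: [-0.9, -0.4, -0.1]
grip_width: 0.603
grasp_force: 0.0
22.0 [ 0.5377 -0.2402  0.1695] F [-0.93 -0.36 -0.15] w 0.6026138950474549 g 0.0 [-45.5  20.5 105.8  41.1  42.4   5.1]
target [ 0.5714 -0.2338  0.114 ] rotvec [ 0.0004 -0.0027  0.0028] | move first, units [-0.015  0.005  2.176] | after turn, units [-0.009  0.006  2.176]
```

View pics/g5.png

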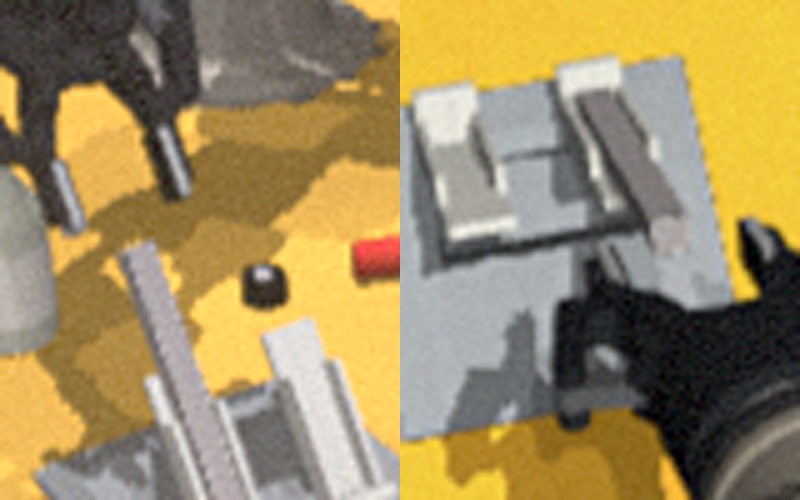

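Scene crop shows the square bar's top (140,245) lined up between the fingertips (75,230) and (180,195). The top crop hints at a 2–3 mm sideways offset, so I'll check that in the depth data.

Run:
```python
from plan import *
a=np.radians(32);A=np.array([-np.sin(a),0,np.cos(a)]);N=np.array([np.cos(a),0,np.sin(a)]);c,s=np.cos(YR),np.sin(YR)
for n in("top","scene"):
    d=np.median([r.capture(n)[1] for _ in range(6)],0);Q=cloud(n,d)[d>0];L=(Q-[*REST,0])@np.array([[c,-s,0],[s,c,0],[0,0,1]])
    for lo,hi in((.06,.1),(.1,.145)):
        t=L@A;h=L@N;k=(t>lo)&(t<hi)&(h>.0700)&(h<.0775)&(abs(L[:,1]+.035)<.02);y=L[k,1];print(n,k.sum(),np.percentile(y,[3,50,97]).round(4),np.median(h[k]).round(4))
```

```text
top 57 [-0.0424 -0.0346 -0.0273] 0.0728
top 74 [-0.0425 -0.035  -0.0275] 0.0728
scene 99 [-0.0456 -0.0385 -0.03  ] 0.0739
scene 118 [-0.0456 -0.0384 -0.0304] 0.0738
```

```bash
python3 -m crank '-0.2 0 .02 .6 0 0 0;-0.2 0 0 .6 0 0 0;-0.2 0 0 .5 0 0 0;-0.2 0 0 .45 0 0 0;-0.2 0 0 0 0 0 0;0.2 0 0 0 0 0 0;0.6 0 0 0 0 0 0;1 0 0 0 0 0 0;1 0 0 0 0 0 0;1 0 0 0 0 0 0;1 0 0 0 0 0 0' 40 && python3 -m crank '1 0 0 0 0 0 0;1 0 0 -.2 0 0 0;1 0 0 -.3 0 0 0;1 0 0 -.4 0 0 0;1 0 0 -.5 0 0 0;1 0 0 -.5 0 0 0;1 0 0 -.5 0 0 0;1 0 0 -.5 0 0 0;1 0 0 -.5 0 0 0;1 0 0 -.5 0 0 0;1 0 0 -.5 0 0 0;1 0 0 0 0 0 0' 90
python3 - <<'E'
from plan import *
st();plan(np.array([*hole(-1),.21]),Rtool(YS,0))
E
```

```text
time_s: 24.08
position: [0.5715, -0.2346, 0.115]
ee_rot: [[0.831, 0.191, 0.523], [0.163, -0.982, 0.1], [0.533, 0.002, -0.846]]
ft_force: [-3.1, -2.2, 5.6]
grip_width: 0.183
grasp_force: 40.4
time_s: 25.58
position: [0.5022, -0.2481, 0.2272]
ee_rot: [[0.831, 0.191, 0.523], [0.163, -0.982, 0.099], [0.533, 0.003, -0.846]]
ft_force: [1.2, 0.2, -2.6]
grip_width: 0.174
grasp_force: 88.2
25.575 [ 0.5022 -0.2481  0.2272] F [ 1.18  0.17 -2.57] w 0.17364481002061122 g 88.1968080997467 [-49.6  13.8 104.7  36.8  50.5   8.2]
target [0.5551 0.1502 0.21  ] rotvec [-0.1301 -0.5517  0.4621] | move first, units [  3.322 -12.697   2.723] | after turn, units [ -2.001 -13.241   0.575]
```

```bash
python3 -m crank '1 0 0 -.3 0 0 0;1 0 0 0 -.026 -.1103 .0924;1 0 0 0 -.026 -.1103 .0924;1 0 0 0 -.026 -.1103 .0924;1 0 0 0 -.026 -.1103 .0924;1 0 0 0 -.026 -.1103 .0924;1 0 0 0 0 0 0;1 0 0 0 0 0 0'
python3 - <<'E'
from plan import *
st();plan(np.array([*hole(-1),.21]),Rtool(YS,0))
E
```

```text
time_s: 26.58
position: [0.4975, -0.2479, 0.2331]
ee_rot: [[0.962, -0.273, 0.003], [-0.273, -0.962, 0.003], [0.002, -0.004, -1.0]]
ft_force: [-0.2, -0.9, -2.7]
grip_width: 0.175
grasp_force: 87.9
26.575 [ 0.4975 -0.2479  0.2331] F [-0.25 -0.85 -2.69] w 0.17532374023265287 g 87.91952133178711 [-34.5  22.7  82.3   0.2  75.   71.3]
target [0.5551 0.1502 0.21  ] rotvec [-0.0037 -0.0017  0.0053] | move first, units [ -1.778 -13.288   0.817] | after turn, units [ -1.847 -13.281   0.771]
```

```bash
python3 -m crank '1 0 -.4 0 -.0037 -.0017 .0053;1 0 -.8 0 0 0 0;1 -.1 -.95 0 0 0 0;1 -.2 -.95 0 0 0 0;1 -.2 -.95 0 0 0 0;1 -.2 -.95 0 0 0 0;1 -.2 -.95 0 0 0 0;1 -.2 -.95 0 0 0 0;1 -.2 -.95 0 0 0 0;1 -.2 -.95 0 0 0 0;1 -.2 -.95 0 0 0 0;1 -.14 -.95 0 0 0 0' && python3 -m crank '1 0 -.95 0 0 0 0;1 0 -.9 .2 0 0 0;1 0 -.5 .2 0 0 0;1 0 -.2 .2 0 0 0;1 0 0 .17 0 0 0;1 0 0 0 0 0 0;1 0 0 0 0 0 0'
python3 - <<'E'
from barfit import *
st();plan(np.array([*hole(-1),.21]),Rtool(YS,0))
barfit("top",.008,.085,.185,square=True);barfit("scene",.008,.085,.185,square=True)
q,e=r.capture("top");b=cv2.resize(q[180:260,100:200],None,fx=7,fy=7,interpolation=2)
cv2.imwrite("pics/g6.png",np.clip(b*1.8,0,255).astype(np.uint8))
E
```

```text
time_s: 28.08
position: [0.5339, 0.0768, 0.2337]
ee_rot: [[0.96, -0.28, 0.0], [-0.28, -0.96, -0.0], [0.0, 0.0, -1.0]]
ft_force: [0.5, -0.8, -1.5]
grip_width: 0.175
grasp_force: 87.8
time_s: 28.95
position: [0.556, 0.1482, 0.2104]
ee_rot: [[0.96, -0.281, -0.0], [-0.281, -0.96, -0.001], [-0.0, 0.001, -1.0]]
ft_force: [0.2, -1.0, -2.4]
grip_width: 0.177
grasp_force: 88.1
28.95 [0.556  0.1482 0.2104] F [ 0.22 -0.96 -2.42] w 0.17673546670887968 g 88.10161113739014 [ 7.300e+00  2.590e+01  8.100e+01 -1.000e-01  7.320e+01  1.136e+02]
target [0.5551 0.1502 0.21  ] rotvec [ 0.0012  0.0001 -0.0025] | move first, units [-0.048 -0.055  0.012] | after turn, units [-0.048 -0.055  0.012]
top 45 axis at zlo [0.5546 0.1489] slope [0.0052 0.0038] rms 0.00022 minus TCP [-0.0014  0.0003] lowest z 0.1074
scene 179 axis at zlo [0.5565 0.1472] slope [0.0024 0.008 ] rms 0.00091 minus TCP [ 0.0006 -0.0016] lowest z 0.1078
```

View pics/g6.png

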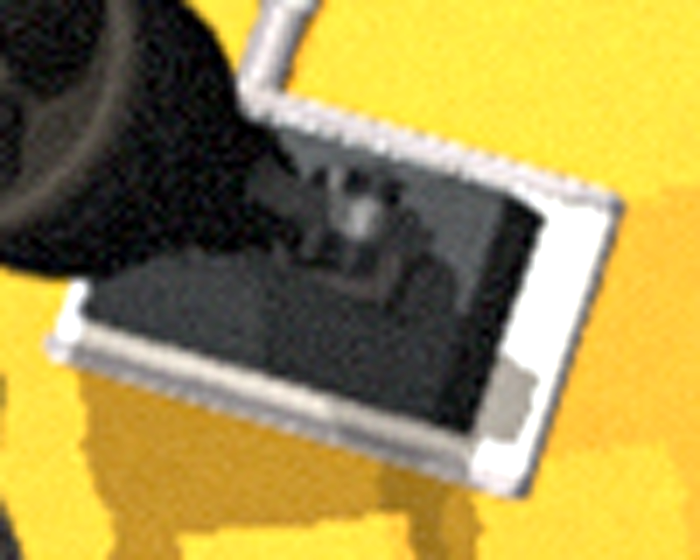

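The view is mostly blocked by the gripper; the block's right end is near (520,215). The depth fits put the bar about 1.2 mm toward tool -x, so I'll allow for that and lower it.

```bash
python3 -m crank '1 0 -.06 .2 0 0 -.0025;1 0 0 .3 0 0 0;1 0 0 .3 0 0 0;1 0 0 .15 0 0 0;1 0 0 0 0 0 0' && python3 -m crank '1 0 0 .05 0 0 0;1 0 0 .05 0 0 0;1 0 0 .05 0 0 0;1 0 0 0 0 0 0'&& python3 -m crank '1 0 0 .05 0 0 0;1 0 0 .05 0 0 0;1 0 0 0 0 0 0'
```

```text
time_s: 30.02
position: [0.5562, 0.1505, 0.1811]
ee_rot: [[0.961, -0.277, -0.002], [-0.277, -0.961, -0.001], [-0.001, 0.002, -1.0]]
ft_force: [0.1, -1.5, -2.6]
grip_width: 0.177
grasp_force: 88.1
time_s: 30.52
position: [0.5563, 0.1505, 0.1771]
ee_rot: [[0.961, -0.277, -0.001], [-0.277, -0.961, -0.001], [-0.0, 0.001, -1.0]]
ft_force: [0.0, -0.4, -2.4]
grip_width: 0.176
grasp_force: 88.1
time_s: 30.9
position: [0.5562, 0.1505, 0.1739]
ee_rot: [[0.961, -0.277, -0.001], [-0.277, -0.961, -0.001], [-0.001, 0.001, -1.0]]
ft_force: [-0.3, -0.5, -4.0]
grip_width: 0.173
grasp_force: 88.1
```

```bash
python3 -m crank '1 0 0 .05 0 0 0;1 0 0 .05 0 0 0;1 0 0 0 0 0 0'&& python3 -m crank '1 0 0 .05 0 0 0;1 0 0 .05 0 0 0;1 0 0 0 0 0 0'
python3 - <<'E'
from plan import *
o=r.get_obs();print(o["position"],o["ft_force"],o["wrist_torque"])
E
```

```text
time_s: 31.28
position: [0.5563, 0.1505, 0.1709]
ee_rot: [[0.961, -0.277, -0.001], [-0.277, -0.961, -0.001], [-0.001, 0.001, -1.0]]
ft_force: [0.1, -0.6, -2.1]
grip_width: 0.175
grasp_force: 88.1
time_s: 31.65
position: [0.5563, 0.1505, 0.1679]
ee_rot: [[0.961, -0.277, -0.001], [-0.277, -0.961, -0.001], [-0.001, 0.001, -1.0]]
ft_force: [-0.9, 0.2, -2.6]
grip_width: 0.174
grasp_force: 88.1
[0.55625837 0.15051546 0.16793525] [-0.88018704  0.23041277 -2.62514971] [-0.03623195  0.06227457 -0.02922379]
```

```bash
python3 -m crank '1 0 0 .07 0 0 0;1 0 0 .07 0 0 0;1 0 0 .07 0 0 0;1 0 0 0 0 0 0'&& python3 -m crank '1 0 0 .1 0 0 0;1 0 0 .1 0 0 0;1 0 0 .1 0 0 0;1 0 0 .1 0 0 0;1 0 0 0 0 0 0' && python3 -m crank '1 0 0 .03 0 0 0;1 0 0 .03 0 0 0;1 0 0 .03 0 0 0;1 0 0 0 0 0 0'
```

```text
time_s: 32.15
position: [0.5562, 0.1505, 0.1615]
ee_rot: [[0.961, -0.277, -0.001], [-0.277, -0.961, -0.001], [-0.001, 0.001, -1.0]]
ft_force: [0.1, 0.8, -2.2]
grip_width: 0.176
grasp_force: 88.1
time_s: 32.78
position: [0.5562, 0.1505, 0.1495]
ee_rot: [[0.961, -0.277, -0.001], [-0.277, -0.961, -0.001], [-0.001, 0.001, -1.0]]
ft_force: [0.9, -0.2, -2.4]
grip_width: 0.178
grasp_force: 88.1
time_s: 33.28
position: [0.5563, 0.1505, 0.147]
ee_rot: [[0.961, -0.277, -0.001], [-0.277, -0.961, -0.001], [-0.001, 0.001, -1.0]]
ft_force: [0.3, 0.2, -2.7]
grip_width: 0.173
grasp_force: 88.1
```

```bash
python3 -m crank '1 0 0 .04 0 0 0;1 0 0 .04 0 0 0;1 0 0 .04 0 0 0;1 0 0 .04 0 0 0;1 0 0 0 0 0 0'&& python3 -m crank '1 0 0 .03 0 0 0;1 0 0 .03 0 0 0;1 0 0 0 0 0 0' && python3 -m crank '1 0 0 .02 0 0 0;1 0 0 .02 0 0 0;1 0 0 0 0 0 0'
```

```text
time_s: 33.9
position: [0.5563, 0.1505, 0.1422]
ee_rot: [[0.961, -0.277, -0.001], [-0.277, -0.961, -0.001], [-0.001, 0.001, -1.0]]
ft_force: [0.1, 0.1, -2.6]
grip_width: 0.173
grasp_force: 88.1
time_s: 34.28
position: [0.5563, 0.1505, 0.1404]
ee_rot: [[0.961, -0.277, -0.001], [-0.277, -0.961, -0.001], [-0.001, 0.001, -1.0]]
ft_force: [0.6, -0.7, -2.5]
grip_width: 0.174
grasp_force: 88.1
time_s: 34.65
position: [0.5565, 0.1505, 0.1399]
ee_rot: [[0.961, -0.277, 0.0], [-0.277, -0.961, -0.001], [0.0, 0.001, -1.0]]
ft_force: [-1.9, -0.1, 2.6]
grip_width: 0.172
grasp_force: 88.8
```

```bash
python3 -m crank '1 0 0 .01 0 0 0;1 0 0 0 0 0 0;0.5 0 0 0 0 0 0;0.3 0 0 0 0 0 0;0.1 0 0 0 0 0 0;-0.1 0 0 0 0 0 0;-0.1 0 0 0 0 0 0;-0.1 0 0 0 0 0 0' && python3 -m crank '-0.1 0 0 -.3 0 0 0;-0.1 0 0 -.6 0 0 0;-0.1 0 0 -.8 0 0 0;-0.1 0 0 -.8 0 0 0;-0.1 0 0 -.8 0 0 0;-0.1 -.5 .5 -.3 0 0 0;-0.1 -.5 .8 0 0 0 0;-0.1 -.5 .8 0 0 0 0;-0.1 -.5 .8 0 0 0 0;-0.1 -.5 .8 0 0 0 0;-0.1 -.5 .8 0 0 0 0;-0.1 0 0 0 0 0 0'
python3 - <<'E'
from plan import *
st()
p,d=r.capture("scene");a=cv2.resize(p[120:220,320:400],None,fx=5,fy=5,interpolation=2)
q,e=r.capture("top");b=cv2.resize(q[170:270,100:180],None,fx=5,fy=5,interpolation=2)
for n,D in(("top",e),("scene",d)):
    Q=cloud(n,D)
    for nm,s in(("round",1),("square",-1)):
        k=(D>0)&(np.hypot(*(Q[...,:2]-hole(s)).transpose(2,0,1))<.02);z=Q[k][:,2];print(n,nm,np.percentile(z,[90,97]),np.median(z[z>.185]) if (z>.185).any() else None)
cv2.imwrite("pics/g7.png",np.clip(np.hstack([a,b])*1.6,0,255).astype(np.uint8))
E
```

```text
time_s: 35.65
position: [0.5563, 0.1505, 0.139]
ee_rot: [[0.961, -0.277, -0.001], [-0.277, -0.961, -0.001], [-0.0, 0.001, -1.0]]
ft_force: [-0.1, -1.1, 0.6]
grip_width: 0.547
grasp_force: 0.0
time_s: 37.15
position: [0.4318, 0.0452, 0.2481]
ee_rot: [[0.96, -0.279, 0.0], [-0.279, -0.96, -0.001], [0.001, 0.001, -1.0]]
ft_force: [-0.2, -0.0, 0.1]
grip_width: 0.549
grasp_force: 0.0
37.15 [0.4318 0.0452 0.2481] F [-0.16 -0.01  0.06] w 0.5488442952861396 g 0.0 [-4.100e+00  9.100e+00  9.880e+01 -1.000e-01  7.210e+01  1.021e+02]
top round [0.19234343 0.19416011] 0.1921430276063058
top square [0.19193689 0.19355623] 0.19200704561323598
scene round [0.18305396 0.19140024] 0.1907287067448058
scene square [0.18079426 0.19143309] 0.19109233433935796
```

View pics/g7.png

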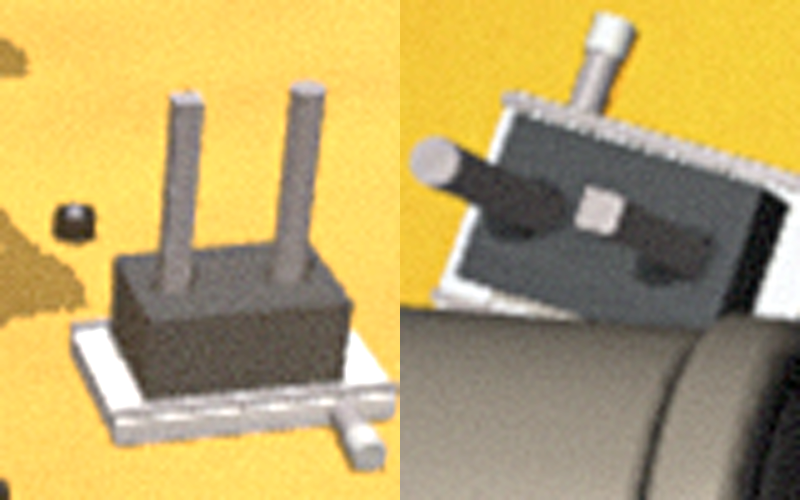

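Both bars stand upright in their own holes, tops at scene crop (305,90) and (185,100). Their top faces measure about 0.192 m above the table against an expected 0.193 m, so both are fully home.

```bash
python3 -c "
from cell import r
print(r.finish_job())"
```

```text
the job is handed in; nothing more can be done
None
```

The round and square bars each stand upright, same end up, fully home in their own holes and released; I handed the job in at about 37 s, and no result came back.

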